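# Release the large bearing ball from its gravity feeder

## Robot

A 6-joint arm with a two-finger parallel gripper is mounted at the origin on the work surface. World frame = base frame: x ahead of the robot, y to its left, z up, the work surface at z = 0. Lengths are in m, angles in rad, forces in N, time in s.
With the tool pointing down it reaches from about 0.375 to 0.975 m from the base axis. Payload 3.8 kg.
Tool frame: the origin (TCP) lies midway between the tips of the shut fingers; the grasp point (between the pads) lies 19 mm behind it; x points along the fingers, y is the direction in which the jaws open and shut, and the axes are right-handed (so a half turn about x gives the same grasp; the last joint's range is limited). The gripper opens to 88 mm and grips with 3 to 60 N. Pads are 18 mm wide; open, the fingers measure 123 mm over their backs; the gripper's body (75 mm by 187 mm) begins 45 mm behind the grasp point.
Start: joints at [-1.157, 0.264, 1.604, -0, 1.274, -0.037], TCP at [0.294, -0.608, 0.203] pointing down, gripper open.
Joint ranges: [-2.63, 2.63], [-0.94, 2.18], [0.31, 2.57], [-1.31, 4.45], [0, 2.66], [-2.55, 2.55]. Speed limits (rad/s): [2.57, 2.57, 3.14, 3.14, 3.14, 3.14].

## Interface

Orientations are given as a rotation vector (axis times angle).
In Python, from cell import manip, inverse_kinematics, cams, order gives the robot as it stands. Calls block until the motion is done:
- manip.move_pose(position, orientation): joint-space move of the TCP to a pose.
- manip.move_linear(position, rate=0.15, rot=None): straight line of the TCP; rot=None keeps the orientation; rate is the mean speed in m/s.
- manip.set_joints(angles): joint-space move.
- manip.set_gripper(opening, force=None): finger opening in m; force is the grip in N (None keeps the last); returns when the fingers have stopped.
- manip.dwell(seconds).
- inverse_kinematics(position, orientation): joint angles nearest the present ones, or None.
- manip.state(): the state.
- cams.capture(name): name is "scene" or "side" or "wrist"; returns a dict with "image" (480x640x3 uint8, blue, green, red), "z_map" (480x640 float32, m along the optical axis (not along the pixel's ray), 0 where there is no reading), "intrinsics" (3x3 intrinsics, pixels), "k1" (the pictures are not rectified: a ray, as slopes to the right and down, at radius r is drawn at 1 + k1 r^2 times it, then the intrinsics apply), "position" and "orientation" of the camera in the world; the wrist camera has in their place "T_tool_cam" (4x4, takes a point from camera to tool coordinates, whose origin is the TCP and whose axes are the tool frame's). Camera axes: x right, y down, z forward; pixel columns grow to the right and rows downward; lengths in m; the calibration is good to about 2 mm. A picture is of the moment at which its call begins: read the wrist's pose just before it.
A pose or a line that the arm cannot do raises manip.IKError and nothing moves.
- order.close_job(): hands the job in, once; it reports no verdict.
The state is a dict: "clock": time; "joint_pos": joint angles; "joint_velocities": joint speeds; "tau": joint torques, N m; "tool_pos": TCP position; "tcp_rot": TCP orientation; "contact_force": force on the tool from outside, world axes, zero at the start; "moment": the same for the moment, N m; "gripper_width": finger opening in m.
Only numpy, scipy, OpenCV 4.12 (cv2) and the standard library are available. Lean on these libraries where they do the work, as an engineer would, in place of code of your own. Each camera call takes 0.05 s, during which the arm holds its last target.

## Task

One of the two ball feeders holds the larger bearing ball. Press down the pad of that feeder's rocking lever with the fingertips so that its gate lifts, keep it pressed until the large ball has rolled into the catch tray, then let go so that the gate drops shut. Do not touch either ball with the robot, leave the other feeder's gate shut with the small ball waiting behind it, and leave everything else on the bench where it is.

Things in the scene. Friction and masses are not known exactly. Their poses are not given: they have to be found in the camera images.
- feeder_a: Ball feeder fixed to the bench, on the robot's left (+y): a 260 (x) x 190 (y) x 15 mm plywood board with a sloping ball ramp, a catch tray and a rocking lever that crosses it along y at x = 0. Origin: centre of the board's underside, z up. The lever's axis, on a bracket 95 mm tall, is at y = +30, z = 85 mm; its pad at y = +100 mm, over the board's edge, its gate over the ramp at y = -45 mm.
- gate_a (a point): Fixed point on feeder_a's ramp surface under the gate plate, 40 mm above the bench (feeder x 0, y -45 mm). Axes as the feeder's. The dark steel ramp, 46 mm wide with 14 mm walls, runs along x and falls 8 degrees towards -x, from x = +118 to -50 mm. The ball waits against the gate on its +x side.
- tray_a (a point): Centre of the floor of feeder_a's steel catch tray, below the ramp's low end, 19 mm above the bench (feeder x -87, y -45 mm). Axes as the feeder's. Open at the top, inside 72 (x) x 56 (y) mm, rim 57 mm above the bench.
- pad_a (a point): Centre of the top face of the press pad of feeder_a's lever: a dark steel plate 28 x 28 mm, 8 mm thick, its top 93 mm above the bench at rest. It lies 70 mm from the lever's axis and sinks about 37 mm when fully pressed, tilting with the lever.
- lever_a (a joint): Angle of feeder_a's lever, rad: 0 = at rest, gate down and shut; grows as the pad is pressed down, to a stop at 0.55. The large ball passes under the gate from about 0.42. A spring returns the lever: about 2 N on the pad to start it, 5 N to hold it at the stop.
- feeder_b: Ball feeder fixed to the bench, on the robot's right (-y): a 260 (x) x 190 (y) x 15 mm plywood board with a sloping ball ramp, a catch tray and a rocking lever that crosses it along y at x = 0. Origin: centre of the board's underside, z up. The lever's axis, on a bracket 95 mm tall, is at y = +30, z = 85 mm; its pad at y = +100 mm, over the board's edge, its gate over the ramp at y = -45 mm.
- gate_b (a point): Fixed point on feeder_b's ramp surface under the gate plate, 40 mm above the bench (feeder x 0, y -45 mm). Axes as the feeder's. The dark steel ramp, 46 mm wide with 14 mm walls, runs along x and falls 8 degrees towards -x, from x = +118 to -50 mm. The ball waits against the gate on its +x side.
- tray_b (a point): Centre of the floor of feeder_b's steel catch tray, below the ramp's low end, 19 mm above the bench (feeder x -87, y -45 mm). Axes as the feeder's. Open at the top, inside 72 (x) x 56 (y) mm, rim 57 mm above the bench.
- pad_b (a point): Centre of the top face of the press pad of feeder_b's lever: a dark steel plate 28 x 28 mm, 8 mm thick, its top 93 mm above the bench at rest. It lies 70 mm from the lever's axis and sinks about 37 mm when fully pressed, tilting with the lever.
- lever_b (a joint): Angle of feeder_b's lever, rad: 0 = at rest, gate down and shut; grows as the pad is pressed down, to a stop at 0.55. The large ball passes under the gate from about 0.42. A spring returns the lever: about 2 N on the pad to start it, 5 N to hold it at the stop.
- ball_large_center (a point): Centre of the large steel bearing ball, 32 mm across, 90 to 185 g. It waits at the gate of one of the two feeders; which one varies.
- ball_small_center (a point): Centre of the small steel bearing ball, 16 mm across, about 17 g. It waits at the gate of the other feeder.
- wing_nut: Bystander: steel wing nut, 46 mm across the wings, 22 mm high, on feeder_a's board. Origin: centre of its underside.
- drift: Bystander: small brass drift, 20 mm across, 40 mm high, standing on feeder_b's board. Origin: centre of its underside.
- oiler: Bystander: small oil bottle, 40 mm across, 85 mm high, beyond the feeders. Origin: centre of its underside.
- tin: Bystander: open aluminium tin, 72 mm across, 50 mm high, beyond the feeders. Origin: centre of its underside.
- hammer: Bystander: hammer lying on the bench, far left. Origin: on the bench under the middle of the tool.
- screwdriver: Bystander: screwdriver lying on the bench, right. Origin: on the bench under the middle of the tool.
- race: Bystander: steel bearing race (ring), 60 mm across, 14 mm high, lying beyond the feeders. Origin: centre of its underside.

How it is judged:
By the outcome, as a careful person would: the job done as asked, in the order asked, and still so for the second after the job is handed in, with the robot touching nothing.
It also fails if it takes over 38 s, if anything falls off the work surface, if the arm or the gripper's body presses on something with over 40 N, if the wrist force passes 120 N, or if a joint passes its speed limit or range.

## Working session

There is one attempt and no reset: what is moved stays moved. The work goes in short steps, each a Python script; the robot and the scene stay as the last script left them, time stands still between calls to the robot, and variables do not carry over. Pictures are saved under pics/ and viewed, and the job is handed in when it is done.

```bash
mkdir -p pics; ls; python3 - <<'E'
from cell import manip,cams
import cv2,numpy as np
for n in ["scene","side","wrist"]:
    c=cams.capture(n); cv2.imwrite(f"pics/{n}0.png",c["image"])
    print(n,c["intrinsics"].tolist(),c["k1"],c.get("position"),c.get("orientation"),c.get("T_tool_cam"))
    np.savez(f"{n}0.npz",**c)
s=manip.state();print(s)
E
```

```text
pics
scene [[494.8343604902373, 0.0, 316.76936196227666], [0.0, 494.8343604902373, 245.5567870959833], [0.0, 0.0, 1.0]] 0.010682685934496146 [ 1.67672363 -0.11525449  0.77402618] [-1.69960545 -1.50833458  0.84326373] None
side [[434.3542538314514, 0.0, 313.61031366734153], [0.0, 434.3542538314514, 235.3095736548692], [0.0, 0.0, 1.0]] 0.005840674316461337 [ 0.49900978 -0.76646797  0.81144493] [-2.33417508  0.11508019 -0.0418634 ] None
wrist [[359.6456902015049, 0.0, 319.95991291282525], [0.0, 359.6456902015049, 236.1644347517011], [0.0, 0.0, 1.0]] -0.015891948192712353 None None [[-3.35043701e-04 -2.73215745e-01  9.61952725e-01 -1.82209985e-01]
 [ 9.99999931e-01 -2.45575567e-04  2.78546502e-04  6.63917756e-04]
 [ 1.60128796e-04  9.61952752e-01  2.73215808e-01 -7.00539404e-02]
 [ 0.00000000e+00  0.00000000e+00  0.00000000e+00  1.00000000e+00]]
{'clock': 0.15, 'joint_pos': array([-1.15690313e+00,  2.64579175e-01,  1.60505923e+00,  3.73008765e-07,
        1.27370350e+00, -3.68933597e-02]), 'joint_velocities': array([ 0.00020036, -0.00158813, -0.00550149, -0.0011308 ,  0.00141734,
        0.00056688]), 'tau': array([ 1.37713665e-03, -5.02848065e+01, -3.57468653e+01,  7.30382698e-02,
        2.49150867e-02, -8.85172699e-05]), 'tool_pos': array([ 0.29383464, -0.60700587,  0.20217528]), 'tcp_rot': array([ 1.97160302,  0.45388147, -1.97226545]), 'contact_force': array([ 0.2648046 , -0.22483207, -0.27143699]), 'moment': array([ 0.02394559, -0.00262864, -0.01566393]), 'gripper_width': 0.08767577298191549}
```

View pics/scene0.png

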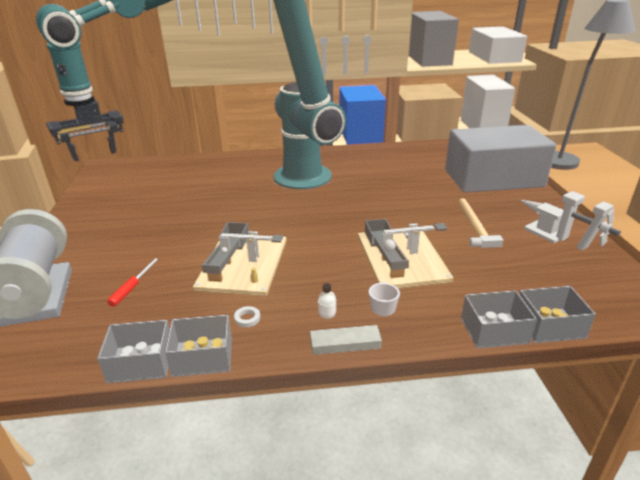

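View pics/side0.png

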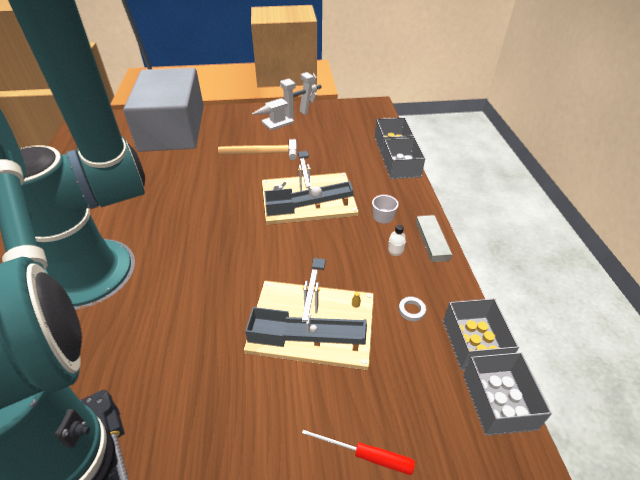

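```bash
python3 - <<'E'
import cv2,numpy as np
s=cv2.imread("pics/side0.png");c=cv2.imread("pics/scene0.png")
a=cv2.resize(s[145:230,250:365],None,fx=3.4,fy=3.4,interpolation=2)
b=cv2.resize(s[250:370,240:380],None,fx=2.8,fy=2.8,interpolation=2)
d=cv2.resize(c[205:295,190:300],None,fx=3.4,fy=3.4,interpolation=2)
e=cv2.resize(c[205:295,350:460],None,fx=3.4,fy=3.4,interpolation=2)
o=np.zeros((660,800,3),np.uint8)
o=np.zeros((600,800,3),np.uint8)
for im,(x,y) in((a,(0,0)),(b,(400,0)),(d,(0,294)),(e,(400,294))):
    o[y:y+im.shape[0],x:x+im.shape[1]]=im[:600-y,:800-x] if y==0 or True else 0
cv2.imwrite("pics/crops.png",o)
E
```

```text
(no output)
```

View pics/crops.png

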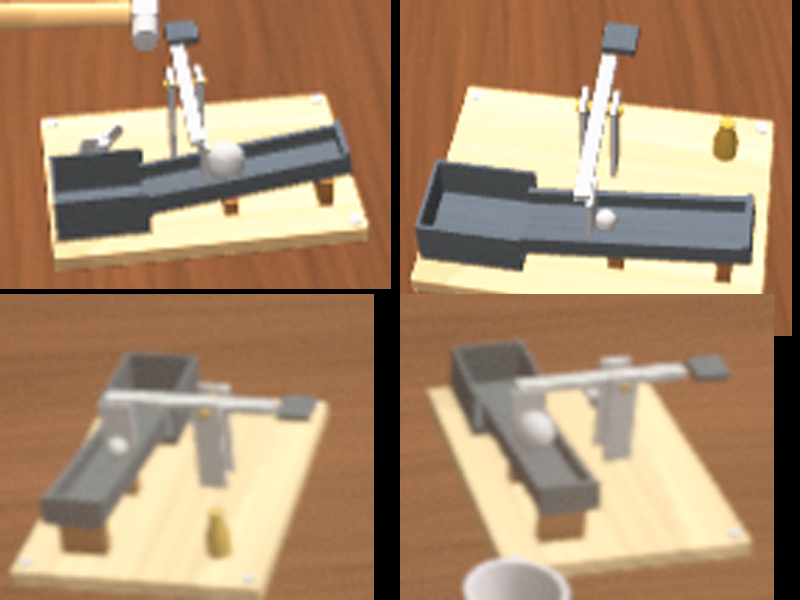

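```bash
cat > h.py <<'E'
import numpy as np,cv2
from scipy.spatial.transform import Rotation as R
def ray(c,uv,T=None):
    K=c["intrinsics"];k=float(c["k1"])
    d=(np.array(uv,float)-[K[0,2],K[1,2]])/[K[0,0],K[1,1]]
    r=d.copy()
    for _ in range(10): r=d/(1+k*(r@r))
    v=np.array([r[0],r[1],1])
    if T is None: return np.array(c["position"]),R.from_rotvec(c["orientation"]).apply(v)
    return T[:3,3],T[:3,:3]@v
def onplane(c,uv,z,T=None):
    o,v=ray(c,uv,T); return o+v*(z-o[2])/v[2]
E
python3 - <<'E'
from h import *
sd=np.load("side0.npz");sc=np.load("scene0.npz")
f=lambda x,y,ox,oy,s=3.4:(ox+x/s,oy+y/s)
print("padA side",onplane(sd,f(182,31,250,145),.093),"scene",onplane(sc,f(308,73,350,205),.093))
print("boardA side",[onplane(sd,f(*p,250,145),.015).round(4).tolist() for p in((41,121),(323,95),(367,238),(54,260))])
print("boardA scene",[onplane(sc,f(x-400,y-294,350,205),.015).round(4).tolist() for x,y in((748,542),(512,567),(428,388))])
print("ball side",onplane(sd,f(223,160,250,145),.058),onplane(sc,f(138,135,350,205),.058))
for n,c in(("side",sd),("scene",sc)):
    uv=f(182,31,250,145) if n=="side" else f(308,73,350,205)
    z=c["z_map"][int(uv[1]),int(uv[0])]; o,v=ray(c,uv); print(n,o+v*z)
E
```

```text
padA side [0.57082809 0.32591078 0.093     ] scene [0.5747539  0.32660772 0.093     ]
boardA side [[0.4414, 0.3137, 0.015], [0.6985, 0.3267, 0.015], [0.7049, 0.1268, 0.015], [0.4498, 0.126, 0.015]]
boardA scene [[0.7016, 0.3253, 0.015], [0.7085, 0.1438, 0.015], [0.4494, 0.128, 0.015]]
ball side [0.59273017 0.18658754 0.058     ] [0.59186662 0.18836575 0.058     ]
side [0.57103973 0.32913    0.09088275]
scene [0.57090548 0.32815084 0.09062164]
```

```bash
cat >> h.py <<'E'
th=np.deg2rad(2.7)
PAD=np.array([0.572,0.3268]); EX=np.array([np.cos(th),np.sin(th),0]);EY=np.array([-np.sin(th),np.cos(th),0])
def rot(s):
    x=np.array([0,0,-1.]);y=s*EX; return R.from_matrix(np.c_[x,y,np.cross(x,y)]).as_rotvec()
def tip(dy,z): # dy along feeder y from the pad centre
    p=PAD+dy*EY[:2]; return np.array([p[0],p[1],z])
E
python3 - <<'E'
from h import *
from cell import manip,inverse_kinematics,cams
print(R.from_rotvec(manip.state()["tcp_rot"]).as_matrix().round(2))
for s in(1,-1): print(s,inverse_kinematics(tip(.005,.18),rot(s)),inverse_kinematics(tip(0,.055),rot(s)))
E
```

```text
[[-0.    0.44 -0.9 ]
 [ 0.   -0.9  -0.44]
 [-1.   -0.   -0.  ]]
1 [0.48813202 0.2524118  1.66150252 0.         1.22767833 0.44100813] [0.48126427 0.35640886 1.77210508 0.         1.01307872 0.43414038]
-1 None None
```

```bash
python3 - <<'E'
from h import *
from cell import manip,inverse_kinematics,cams
manip.set_gripper(0.0)
manip.move_pose(tip(.005,.17),rot(1))
s=manip.state();print(s["clock"],s["tool_pos"],s["contact_force"],s["gripper_width"])
c=cams.capture("wrist");cv2.imwrite("pics/w1.png",c["image"])
T=np.eye(4);T[:3,3]=s["tool_pos"];T[:3,:3]=R.from_rotvec(s["tcp_rot"]).as_matrix()
np.savez("w1.npz",T=T@c["T_tool_cam"],**c)
E
```

```text
4.8667 [0.57223003 0.33103433 0.17002082] [-0.45612326  0.32994968  0.06624354] 0.0002601250045415706
```

View pics/w1.png

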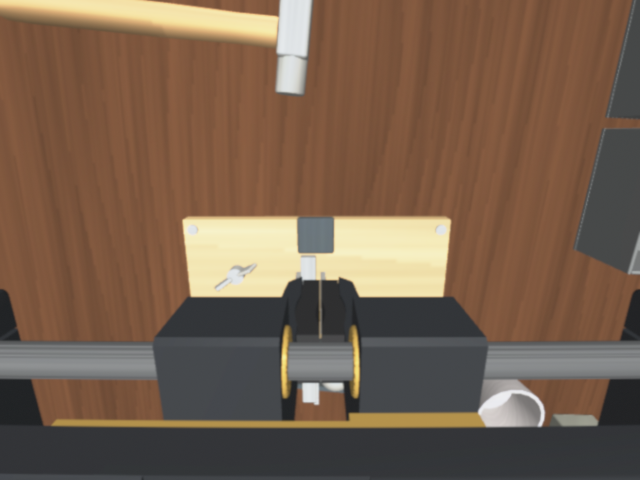

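```bash
python3 - <<'E'
from h import *
d=np.load("w1.npz")
for uv in((316,234.5),(298,217),(334,217),(334,252),(298,252)): print(onplane(d,uv,.093,d["T"]))
for uv in((184,217),(449,217)): print(onplane(d,uv,.015,d["T"]))
E
```

```text
[0.56953233 0.32802623 0.093     ]
[0.55568382 0.34082079 0.093     ]
[0.58223251 0.34203581 0.093     ]
[0.58376835 0.31487338 0.093     ]
[0.55647556 0.313624   0.093     ]
[0.44199488 0.31787208 0.015     ]
[0.69676169 0.32953217 0.015     ]
```

```bash
sed -i 's/^PAD=np.array(\[[^]]*\])/PAD=np.array([0.5702,0.3275])/' h.py; python3 - <<'E'
from h import *
from cell import manip,cams
def P(t,s=.066): 
    y=s*np.cos(t)+.008*np.sin(t)+.009-.070; z=.085-s*np.sin(t)+.008*np.cos(t)
    return tip(y,z)
manip.move_linear(P(0)+[0,0,.012],rate=.1)
F0=manip.state()["contact_force"]
for t in np.r_[0,.1,.2,.3,.4,.46,.5,.53,.56,.58]:
    manip.move_linear(P(t),rate=.05)
    s=manip.state();F=s["contact_force"]-F0
    print(round(s["clock"],2),t,s["tool_pos"].round(4),F.round(2))
    if F[2]>8 or np.linalg.norm(F)>15: break
for n in("side","scene"): cv2.imwrite(f"pics/{n}2.png",cams.capture(n)["image"])
E
python3 - <<'E'
import cv2,numpy as np
a=cv2.resize(cv2.imread("pics/side2.png")[135:235,240:370],None,fx=3,fy=3);b=cv2.resize(cv2.imread("pics/scene2.png")[190:290,345:475],None,fx=3,fy=3)
cv2.imwrite("pics/c2.png",np.hstack([a,b]))
E
```

```text
6.11 0.0 [0.5696 0.3323 0.0925] [0.06 0.42 0.81]
6.39 0.1 [0.5695 0.3328 0.0858] [0.14 0.5  0.01]
6.67 0.2 [0.5695 0.3325 0.0791] [-0.41 -0.12 -0.84]
6.96 0.3 [0.5695 0.3316 0.0725] [0.04 0.06 0.13]
7.24 0.4 [0.5696 0.3301 0.066 ] [-0.52  0.79  0.62]
7.49 0.46 [0.5699 0.329  0.0625] [ 0.33  0.05 -0.08]
7.74 0.5 [0.57   0.3281 0.0602] [-0.56  0.53 -0.15]
7.99 0.53 [0.5701 0.3274 0.0584] [-0.65  0.67  0.59]
8.24 0.56 [0.5706 0.327  0.0571] [0.34 0.4  2.06]
8.49 0.58 [0.5707 0.3265 0.0559] [1.06 2.09 2.59]
```

View pics/c2.png

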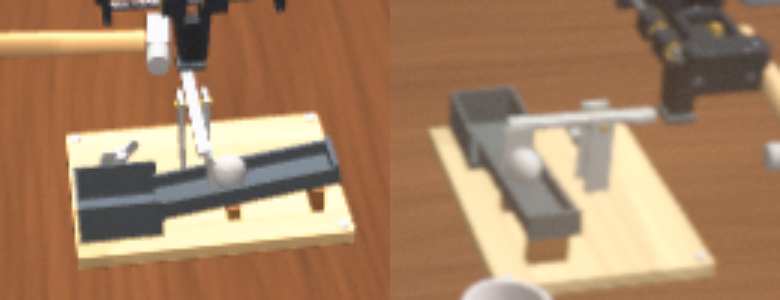

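```bash
python3 - <<'E'
from h import *
from cell import manip,cams
a=cams.capture("side");b=cams.capture("scene");w=cams.capture("wrist")
np.savez("side3.npz",**a);np.savez("scene3.npz",**b)
i1=cv2.resize(a["image"][140:200,275:335],None,fx=6.6,fy=6.6,interpolation=2)
i2=cv2.resize(b["image"][190:250,405:465],None,fx=6.6,fy=6.6,interpolation=2)
cv2.imwrite("pics/c3.png",np.hstack([i1,i2]));cv2.imwrite("pics/w3.png",w["image"])
s=manip.state();print(s["clock"],s["tool_pos"],s["contact_force"],s["joint_pos"],s["gripper_width"])
E
```

```text
8.7417 [0.57055909 0.32630506 0.05576336] [0.84101612 2.17177885 2.70095124] [ 4.81618630e-01  3.52607612e-01  1.77572358e+00 -1.40252111e-05
  1.01253560e+00  4.34349621e-01] 0.0005685847508356429
```

View pics/c3.png

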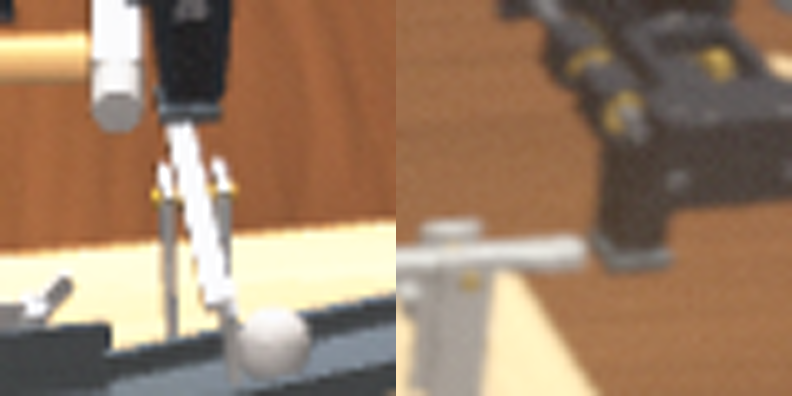

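View pics/w3.png

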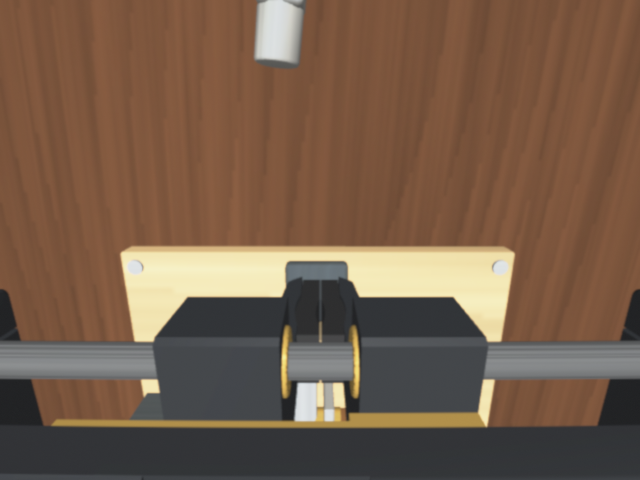

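```bash
python3 - <<'E'
from h import *
for n,us in(("side3",[(303.5,155.5),(303,150),(302,162)]),("scene3",[(440,229),(440.5,224),(431,228)])):
    c=np.load(n+".npz")
    for uv in us:
        z=c["z_map"][int(round(uv[1])),int(round(uv[0]))];o,v=ray(c,uv);print(n,uv,(o+v*z).round(4))
d=np.load("w1.npz")
for uv in((316,234.5),(250,245),(320,60),(320,282),(311,268)):
    z=d["z_map"][int(uv[1]),int(uv[0])];o,v=ray(d,uv,d["T"]);print("w1",uv,(o+v*z).round(4))
E
```

```text
side3 (303.5, 155.5) [0.57   0.3161 0.0947]
side3 (303, 150) [0.5691 0.3184 0.1121]
side3 (302, 162) [0.5635 0.2915 0.089 ]
scene3 (440, 229) [0.5841 0.3222 0.091 ]
scene3 (440.5, 224) [0.5852 0.3213 0.1071]
scene3 (431, 228) [0.5696 0.3025 0.0872]
w1 (316, 234.5) [0.5695 0.3281 0.0934]
w1 (250, 245) [0.5057 0.2932 0.017 ]
w1 (320, 60) [0.5663 0.4643 0.0011]
w1 (320, 282) [0.572  0.3394 0.2091]
w1 (311, 268) [0.5668 0.3003 0.0908]
```

```bash
python3 - <<'E'
from h import *
d=np.load("w1.npz");K=d["intrinsics"];T=np.linalg.inv(d["T_tool_cam"])
for x in(0,-.02,-.035,-.05,-.064):
  for z in(-.009,0,.009):
    p=T@[x,0,z,1];print(x,z,(K@(p[:3]/p[2]))[:2].round(1),p[2].round(3))
print([(v,d["z_map"][v,325].round(3)) for v in range(264,330,4)])
a=np.load("scene0.npz")["image"][95:175,35:135];cv2.imwrite("pics/g0.png",np.hstack([cv2.resize(a,(500,400)),cv2.resize(np.load("scene3.npz")["image"][150:250,390:490],(300,300)) if 0 else cv2.resize(np.load("scene3.npz")["image"][160:240,400:460],(300,400))]))
E
```

```text
0 -0.009 [319.7 251.9] 0.192
0 0 [319.8 267.7] 0.194
0 0.009 [319.8 283.2] 0.197
-0.02 -0.009 [319.7 265.1] 0.173
-0.02 0 [319.7 282.5] 0.175
-0.02 0.009 [319.7 299.4] 0.178
-0.035 -0.009 [319.7 277. ] 0.158
-0.035 0 [319.7 295.8] 0.161
-0.035 0.009 [319.7 314. ] 0.163
-0.05 -0.009 [319.7 291.4] 0.144
-0.05 0 [319.7 311.8] 0.146
-0.05 0.009 [319.7 331.5] 0.149
-0.064 -0.009 [319.7 307.7] 0.13
-0.064 0 [319.7 329.8] 0.133
-0.064 0.009 [319.7 351.2] 0.135
[(264, np.float32(0.358)), (268, np.float32(0.358)), (272, np.float32(0.359)), (276, np.float32(0.362)), (280, np.float32(0.157)), (284, np.float32(0.154)), (288, np.float32(0.148)), (292, np.float32(0.145)), (296, np.float32(0.141)), (300, np.float32(0.138)), (304, np.float32(0.133)), (308, np.float32(0.131)), (312, np.float32(0.129)), (316, np.float32(0.127)), (320, np.float32(0.123)), (324, np.float32(0.12)), (328, np.float32(0.12))]
```

View pics/g0.png

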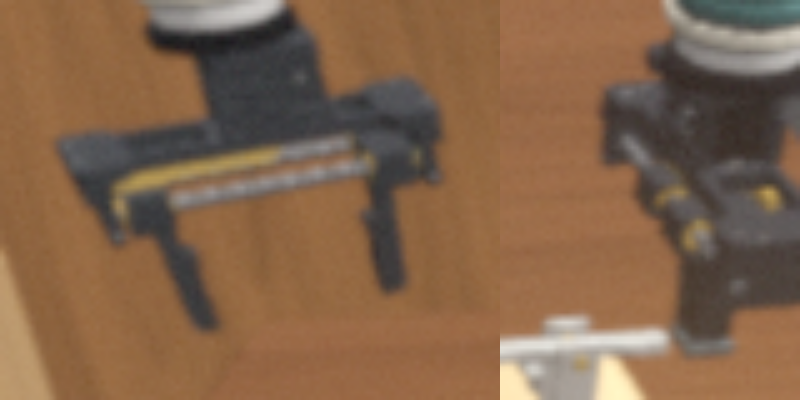

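View pics/wrist0.png

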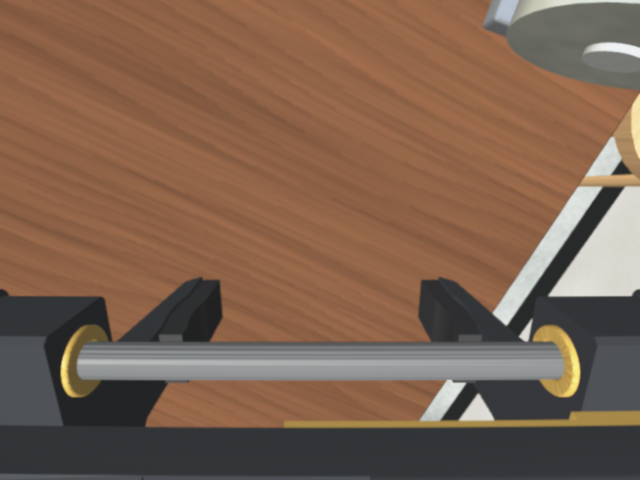

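```bash
cat >> h.py <<'E'
H=.035
def P(t,s=.068):
    y=s*np.cos(t)+.008*np.sin(t)+.009-.070; z=.085-s*np.sin(t)+.008*np.cos(t)-H
    return tip(y,z)
E
python3 - <<'E'
from h import *
from cell import manip,cams
s=manip.state()["tool_pos"]
manip.move_linear([s[0],s[1],P(0)[2]+.012],rate=.08)
manip.move_linear(P(0)+[0,0,.008],rate=.08)
F0=manip.state()["contact_force"]
for t in np.r_[0,.1,.2,.3,.38]:
    manip.move_linear(P(t),rate=.05)
    s=manip.state();F=s["contact_force"]-F0
    print(round(s["clock"],2),t,s["tool_pos"].round(4),F.round(2))
    if F[2]>9 or np.linalg.norm(F)>15: break
a=cams.capture("side");b=cams.capture("scene");w=cams.capture("wrist")
i1=cv2.resize(a["image"][135:235,240:370],None,fx=3,fy=3);i2=cv2.resize(b["image"][190:290,345:475],None,fx=3,fy=3)
cv2.imwrite("pics/c4.png",np.vstack([np.hstack([i1,i2]),cv2.resize(w["image"][220:420,190:450],(780,300))]))
E
```

```text
9.65 0.0 [0.5696 0.3343 0.0576] [-0.17  0.58  1.13]
9.93 0.1 [0.5701 0.335  0.051 ] [ 1.27 -0.08  2.81]
10.22 0.2 [0.5701 0.3348 0.0442] [1.73 1.29 2.55]
10.5 0.3 [0.57   0.3339 0.0372] [2.1  1.08 0.95]
10.76 0.38 [0.57   0.3327 0.032 ] [1.57 1.92 1.02]
```

View pics/c4.png

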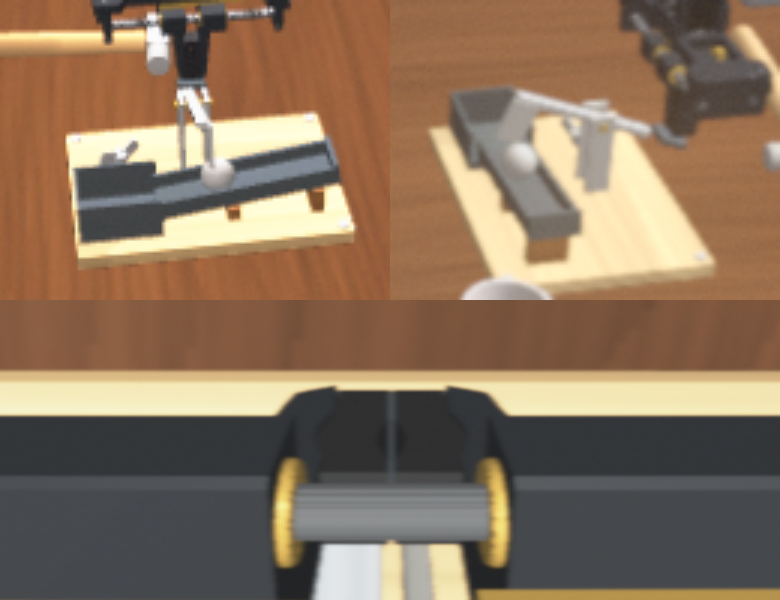

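The lever is turning and the ball is starting under the gate, so I'll press on to the stop.

```bash
python3 - <<'E'
from h import *
from cell import manip,cams
f=manip.state()["contact_force"][2]
for t in (.44,.48,.51,.53,.55,.57):
    manip.move_linear(P(t),rate=.05)
    s=manip.state();F=s["contact_force"]
    print(round(s["clock"],2),t,s["tool_pos"].round(4),F.round(2))
    if np.linalg.norm(F)>8: break
manip.dwell(1.5);print(manip.state()["contact_force"])
a=cams.capture("side");b=cams.capture("scene")
i1=cv2.resize(a["image"][135:235,240:370],None,fx=3,fy=3);i2=cv2.resize(b["image"][190:290,345:475],None,fx=3,fy=3)
cv2.imwrite("pics/c5.png",np.hstack([i1,i2]))
E
```

```text
11.16 0.44 [0.57   0.3316 0.0283] [0.42 2.52 4.02]
11.41 0.48 [0.5701 0.3307 0.0258] [-0.07  1.62  3.89]
11.66 0.51 [0.5702 0.3299 0.0238] [0.21 1.61 3.69]
11.91 0.53 [0.5702 0.3293 0.0225] [0.53 2.98 4.08]
12.16 0.55 [0.5702 0.3287 0.0212] [0.56 2.92 4.28]
12.41 0.57 [0.5703 0.3286 0.0208] [-1.2   3.98  7.27]
[-0.60355389  3.60186273  7.21852593]
```

View pics/c5.png

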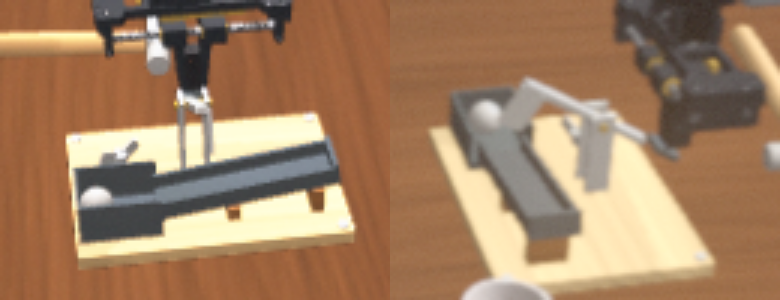

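The ball is in the tray (side crop 95,198; scene crop 487,115). Now I'll release along the same arc and retreat.

```bash
python3 - <<'E'
from h import *
from cell import manip,cams
for t in (.4,.2,0): manip.move_linear(P(t),rate=.06)
p=P(0); manip.move_linear([p[0],p[1],.17],rate=.12)
manip.dwell(.8)
s=manip.state();print(s["clock"],s["tool_pos"],s["contact_force"])
a=cams.capture("side");b=cams.capture("scene")
i1=cv2.resize(a["image"][135:375,230:390],(400,600));i2=cv2.resize(b["image"][190:310,190:470],(400,171))
o=np.zeros((600,800,3),np.uint8);o[:,:400]=i1;o[:171,400:]=i2
o[200:500,400:]=cv2.resize(b["image"][195:285,350:470],(400,300));cv2.imwrite("pics/c6.png",o);cv2.imwrite("pics/scene6.png",b["image"])
E
```

```text
16.9833 [0.56989062 0.3345068  0.17007663] [ 0.78317171 -0.26269084 -0.69015779]
```

View pics/c6.png

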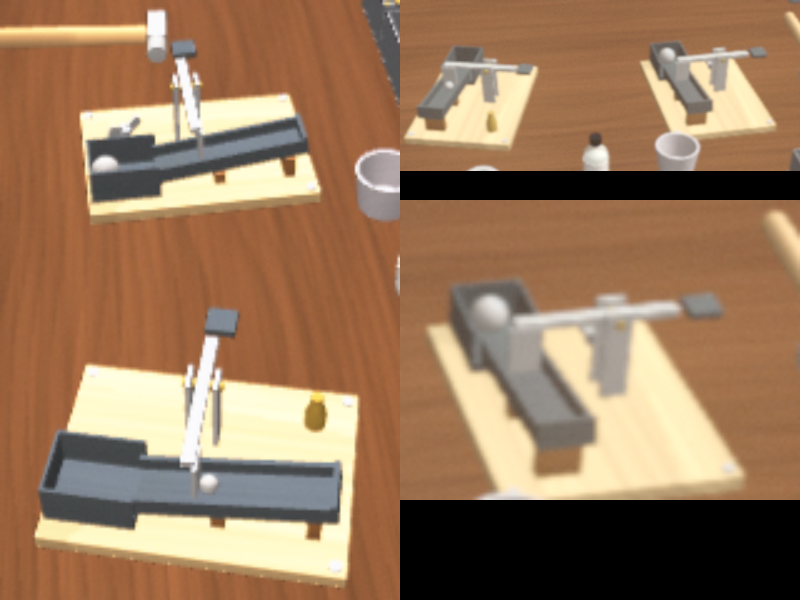

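View pics/scene6.png

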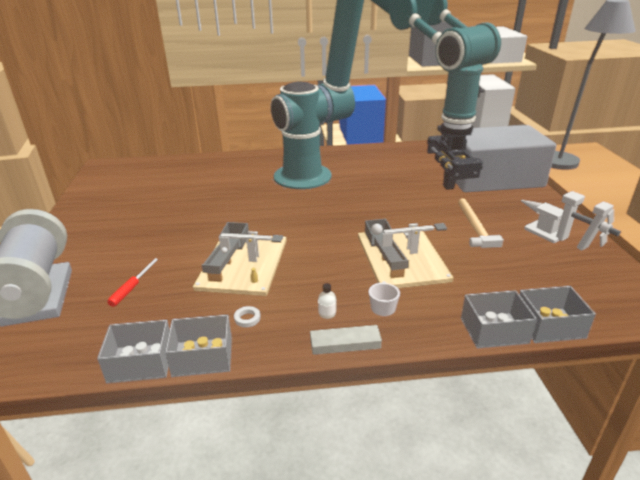

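The large ball is in tray A, gate A is shut again, and feeder B's small ball is still behind its gate. The bystanders haven't moved and the gripper is clear.

```bash
python3 -c "
from cell import order,manip
print(manip.state()['clock']);order.close_job()"
```

```text
17.0833
the job is handed in; nothing more can be done
```

The large ball was in feeder_a. I pressed that feeder's pad with the shut fingertips down to its stop and held it until the ball was in the tray. Then I eased the lever back up and lifted clear, and handed the job in at 17.1 s.

**Last checks:**
- The side and scene pictures show the large ball in tray A and lever A back at rest with its gate shut.
- Feeder_b's gate is shut with the small ball behind it, and nothing else on the bench looks moved.
- The wrist force was about 8 N at the stop. It read about 1 N once the gripper was clear, which is the sensor's noise.

**What disagreed:** the fingertips met the pad about 35 mm higher than the reported TCP position implied, so the first press only just touched the pad. The contact force and the camera depth both showed this. I lifted off, corrected for the offset, moved slightly outward on the pad and pressed again. I did not find the cause of the offset.

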